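# Align the quarter-turn fastener and hold the access panel home

## Task

Take the sharpening stone off the yellow access panel of the grey filter housing, lay it flat on the table top and let go of it. Then turn the panel's wing-shaped quarter-turn fastener until its bar, with the white line, points at the two black marks on the panel, and after that press the panel fully down against its frame and finish while still holding it pressed there, fastener still aligned. Do not disturb the tape roll, the chuck key or the old pliers lying around the housing.

Things in the scene. Friction and masses are not known exactly. Their poses are not given: they have to be found in the camera images.
- housing: Grey metal filter housing of a dust extractor, fixed to the table, 150 x 190 mm (its x, y) and 60 mm high to the top of its frame; a 38 mm black hose port sticks out 20 mm at +x. Origin: centre of its underside on the table; z up. The yellow panel, 120 x 160 x 6 mm, lies centred over it with its top 74 mm above the table when up and 66 mm when home.
- panel (a joint): How far the yellow panel has gone down, m: 0 = up on its springs, 8 mm above the frame; 0.008 = fully home on the frame. It only moves straight down and stays level; pushing starts to move it at about 5.5 N, fully home takes about 10.5 N, and it springs back when let go. While the fastener is more than about 0.2 rad off, a pin below it stops the panel after 2 to 3 mm.
- press_spot (a point): Point on the top face of the panel, 35 mm to housing +y from its centre: flat area free to press on once the stone is gone (it moves with the panel). Any other place on the panel or the fastener may be pressed as well.
- fastener (a joint): Angle of the fastener, rad, counter-clockwise seen from above: 0 = aligned, bar along the housing's y axis and pointing at the two black marks (4 mm wide lines on the panel, in line with the fastener axis: 11 mm long on its -y side, 40 mm long on its +y side). At the start it is 0.8 to 1.45, so it has to be turned clockwise seen from above by that much; there is no stop or detent at 0 (stops at -0.8 and 1.6). It turns stiffly (0.06 N m) and stays where it is left.
- fastener_top (a point): Centre of the top of the fastener's wing bar, on its turning axis, 45 mm to housing -y from the panel's centre and 31 mm above the panel's top face. The dark steel bar is 38 mm long, 11 mm thick and 26 mm high, stands on a steel disc 32 mm across and 5 mm high, has a white line along its top, and turns about the vertical. Its axes turn with it: its y axis runs along the bar.
- stone: Grey-brown sharpening stone, 50 x 150 x 24 mm (its x, y, z), about 0.45 kg; at the start it lies flat across the panel, over part of the longer mark and next to the fastener, its long side roughly along the housing's x axis, its ends overhanging the panel. Origin: centre of its underside.
- tape_roll: Black roll of tape, 61 mm across, 18 mm high, lying on the table in front of the housing (robot side), towards its left; leave it alone. Origin: centre of its underside.
- chuck_key: Small steel chuck key, 40 x 75 x 18 mm, on the table to the right of the housing; leave it alone. Origin: centre of its underside.
- old_pliers: Rusty pliers, 54 x 128 x 13 mm, on the table between the robot and the housing; leave them alone. Origin: centre of their underside.

How it is judged:
By the outcome, as a careful person would: the job done as asked, in the order asked, and still so for the second after the job is handed in, while the arm keeps its last pose, push and grip.
It also fails if it takes over 59 s, if anything falls off the work surface, if the arm or the gripper's body presses on something with over 40 N, if the wrist force passes 120 N, or if a joint passes its speed limit or range.

## Robot

A 6-joint arm with a two-finger parallel gripper is mounted at the origin on a cart in front of the work surface, level with it; the furniture and walls round the work are solid. World frame = base frame: x ahead of the robot, y to its left, z up, the work surface at z = 0. Lengths are in m, angles in degrees, forces in N, time in s.
With the tool pointing down it reaches from about 0.25 to 0.775 m from the base axis. Payload 8.9 kg.
Tool frame: the origin (TCP) lies at the very end of the fingers, on their centre line; the grasp point (between the pads) lies 19 mm behind it; z points along the fingers, y is the line along which they close (so a half turn about z gives the same grasp; the last joint's range is limited). The gripper opens to 85 mm and grips with 20 to 120 N. Pads are 22 mm wide; open, the fingers measure 114 mm over their backs; the gripper's body (76 mm by 85 mm) begins 54 mm behind the grasp point. The pads swing forward as they close: fully open they stand 13 mm farther back than shut.
Start: joints at [66.561, 16.656, -8.789, 64.555, 0, 82.019], TCP at [0.14, 0.506, 0.231] pointing down, gripper open.
Joint ranges: [-144.48, 144.48], [-52.06, 99.96], [-74.48, 78.29], [-112.23, 115.85], [-86.99, 84.42], [-180, 180]. Speed limits (degrees/s): [127.2, 127.2, 159.86, 180, 180, 180].

## Interface

Orientations are given as [roll, pitch, yaw] about the fixed x, y, z axes, in that order (R = Rz(yaw) Ry(pitch) Rx(roll)).
In Python, from rig import r gives the robot as it stands. The module is installed in compiled form; this text tells all that it offers.
- The arm moves only by the tool servo_tool, never from a script. Its argument "series" is a list that holds one entry, the list of rows, each a list of 6 numbers: the shift along the tool's x, y, z scaled (see below), then the turn, a rotation vector about the tool's x, y, z scaled (see below). In form: [[[x, y, z, ax, ay, az], ...]]. A call has 1 to 12 rows; each row is the pose to reach, as a shift and turn from the pose commanded when the call began, along the tool's axes at that moment; what a row does not reach only later rows make up. The controller multiplies each number of a shift by 25 cm and each number of a turn by 30 degrees. A row lasts 1/8 s, in which the tool goes at most 62.5 mm and 10.7 degrees, less where a joint would pass 70% of its speed; a pose out of reach is approached as far as the arm can. A call with a number of a shift or a turn outside -1 to 1 is refused whole. A call with a gripper value outside its range is refused whole. "fingers" is the opening in per cent of the stroke, from 0 (shut) to 100 (fully open), set as the call begins (left out, the last holds). The fingers move at their own pace and stop on an object; "newtons" is the grip in N (left out, the last holds). Time passes only in rows, so rows that repeat a pose let the fingers close. It gives the time, the measured TCP pose, the force, the opening and the grip force at its end, in the units of the state.
- r.sense(): the state, without advancing time (a new reading comes with each control period).
- r.capture(name): name is "scene" or "top"; returns the picture (420x560x3 uint8, red, green, blue); there is no depth.
- r.camera_model(name): a dict with "fx", "fy", "cx", "cy" (pixels), "rvec" (rotation vector, rad) and "tvec" (3), from world to camera coordinates, as OpenCV has them. Camera axes: x right, y down, z forward; pixel columns grow to the right and rows downward; lengths in m; the calibration is good to about 2 mm. A picture is of the moment at which its call begins. camera_model takes no time and is no camera call.
- r.hand_in(): hands the job in; it is judged then, once.
The state is a dict: "time": time; "joints": joint angles; "joint_velocities": joint speeds; "joint_efforts": joint torques, N m; "position": TCP position; "tcp_rot": TCP orientation; "contact_force": force on the tool from outside, world axes, zero at the start; "ft_torque": the same for the moment, N m; "finger_gap": opening from 0.0 (shut) to 1.0 (fully open); "grip_force": force on a finger pad.
Only numpy, scipy, OpenCV 4.12 (cv2) and the standard library are available. Lean on these libraries where they do the work, as an engineer would, in place of code of your own. Each camera call takes 0.05 s, during which the arm holds its last target. There are 200 camera calls.

## Working session

There is one attempt and no reset: what is moved stays moved. The work goes in short steps, Python scripts to look and compute and a tool call to move; the robot and the scene stay as the last step left them, time stands still between calls to the robot, and variables do not carry over. Pictures are saved under pics/ and viewed, at most 10 in all, crops included, and the job is handed in when it is done.

Besides the shell and the picture viewer there is one more tool, called after "Request:" as name([rows], argument=value, ...), one row to a line, values as JSON. servo_tool: Moves the arm, as the interface text tells. Its arguments: {"type":"object","properties":{"series":{"type":"array"},"fingers":{"type":"number"},"newtons":{"type":"number"}},"required":["series"]}

```bash
mkdir -p pics
python3 - <<'E'
from rig import r
import cv2
for n in("scene","top"):
    cv2.imwrite(f"pics/{n}0.png",r.capture(n)[:,:,::-1]); print(n,r.camera_model(n))
print(r.sense())
E
```

```text
scene {'fx': 410.67251652426273, 'fy': 410.67251652426273, 'cx': 283.3340614208992, 'cy': 212.16893139334283, 'rvec': array([ 2.01750476, -1.01570129,  0.49480644]), 'tvec': array([-0.14555596,  0.3853147 ,  0.5366684 ])}
top {'fx': 488.4828313584779, 'fy': 488.4828313584779, 'cx': 281.69088100229465, 'cy': 210.06371251410127, 'rvec': array([ 2.1448889 , -2.16315749,  0.14507966]), 'tvec': array([0.1661063 , 0.49154742, 0.87284882])}
{'time': 0.1, 'joints': array([ 6.65616943e+01,  1.66836436e+01, -8.82382508e+00,  6.45553597e+01,
       -2.15027252e-03,  8.20184745e+01]), 'joint_velocities': array([-0.09383548, -0.13561588,  0.09249024,  0.02336902, -0.07457534,
        0.06663512]), 'joint_efforts': array([ 2.18265261e-03, -5.37975204e+01,  3.31920183e+01,  9.25594970e-03,
       -1.65619995e-04, -8.71155521e-06]), 'position': array([0.13978036, 0.50566692, 0.23082741]), 'tcp_rot': array([-1.79937482e+02, -6.59451763e-03,  1.64543217e+02]), 'contact_force': array([ 0.46756413,  0.86505254, -0.61967013]), 'ft_torque': array([-0.03369244, -0.00881207,  0.04665737]), 'grip_force': 0.0, 'finger_gap': 0.999273206310024}
```

View pics/scene0.png

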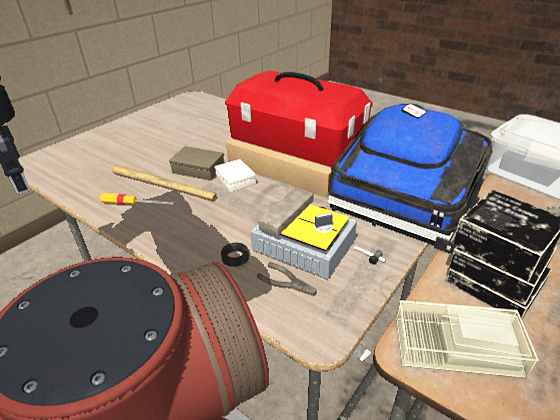

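View pics/top0.png

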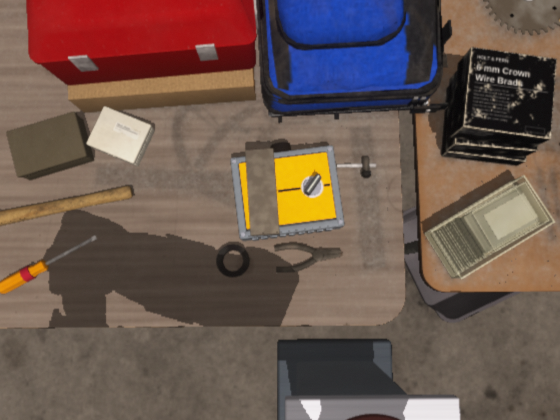

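The top view shows the housing at about (288,192), with the stone across its left part at (262,190) and the fastener at (313,184). The tape is at (233,259), the pliers at (305,255) and the key at (362,166). I'll enlarge both views.

Run:
```python
import cv2
a=cv2.imread("pics/top0.png")[130:280,205:385]
b=cv2.imread("pics/scene0.png")[175:305,230:400]
cv2.imwrite("pics/topc.png",cv2.resize(a,None,fx=4,fy=4,interpolation=cv2.INTER_CUBIC))
cv2.imwrite("pics/scenec.png",cv2.resize(b,None,fx=4,fy=4,interpolation=cv2.INTER_CUBIC))
```

```text
(no output)
```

View pics/topc.png

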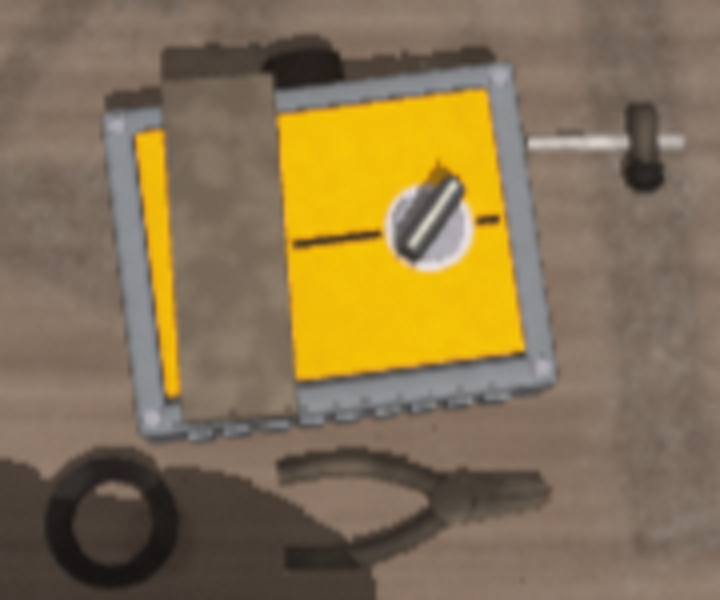

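View pics/scenec.png

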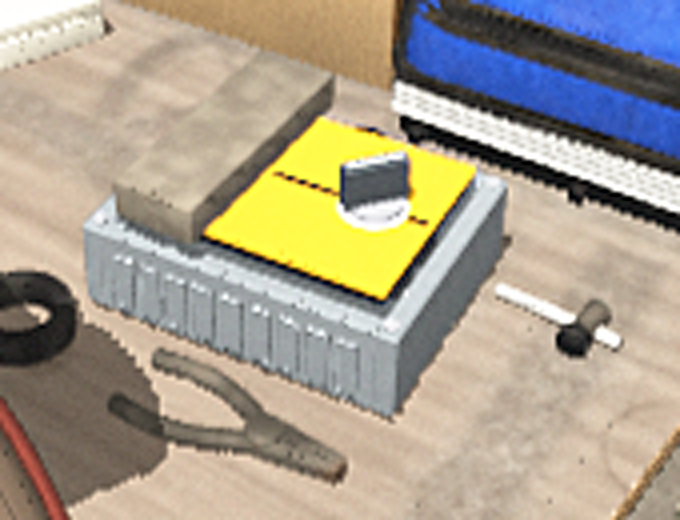

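The crops show these points, in crop pixels:
- Frame corners in the top crop: (108,115), (510,65), (553,385), (148,437).
- Stone top in the top crop: roughly (163,80), (273,73), (296,418), (182,420). In the scene crop: (258,45), (333,78), (192,215), (117,185).
- Fastener white line: (458,183) to (412,250).

Next I triangulate.

```bash
cat > h.py <<'E'
import numpy as np, cv2
from rig import r
def cam(n):
    c=r.camera_model(n); K=np.array([[c["fx"],0,c["cx"]],[0,c["fy"],c["cy"]],[0,0,1]]); R=cv2.Rodrigues(np.array(c["rvec"]))[0]; return K,R,np.array(c["tvec"])
def P(n):
    K,R,t=cam(n); return K@np.c_[R,t]
def tri(a,b):
    X=cv2.triangulatePoints(P("top"),P("scene"),np.array(a,float).reshape(2,1),np.array(b,float).reshape(2,1)).ravel();return X[:3]/X[3]
def onz(n,p,z):
    K,R,t=cam(n); d=R.T@np.linalg.solve(K,[p[0],p[1],1]); C=-R.T@t; return C+d*(z-C[2])/d[2]
def proj(n,X):
    x=P(n)@np.r_[X,1]; return x[:2]/x[2]
T=lambda u,v:(205+(u+.5)/4-.5,130+(v+.5)/4-.5)
S=lambda u,v:(230+(u+.5)/4-.5,175+(v+.5)/4-.5)
E
python3 - <<'E'
from h import *
np.set_printoptions(precision=4,suppress=True)
for n in("top","scene"):
    K,R,t=cam(n);print(n,-R.T@t)
print("frame")
F=[onz("top",T(*p),.06) for p in[(108,115),(510,65),(553,385),(148,437)]]
for f in F:print(f)
ctr=np.mean(F,0);y=(F[0]+F[3]-F[1]-F[2]);y/=np.linalg.norm(y);print("housing",ctr,y,np.degrees(np.arctan2(-y[0],y[1])), np.linalg.norm(F[0]-F[1]),np.linalg.norm(F[1]-F[2]))
print("frame tri",tri(T(510,65),S(507,182)),tri(T(553,385),S(398,325)),tri(T(148,437),S(85,227)))
print("stone tri")
for a,b in[((163,80),(258,45)),((273,73),(333,78)),((296,418),(192,215)),((182,420),(117,185))]:
    print(tri(T(*a),S(*b)),onz("top",T(*a),.098))
print("stone alt", onz("top",T(163,47),.098),onz("top",T(275,73),.098))
print("fast tri",tri(T(458,183),S(408,155)),tri(T(412,250),S(342,168)))
a,b=onz("top",T(458,183),.105),onz("top",T(412,250),.105);print(a,b,(a+b)/2,a-b)
x=np.array([y[1],-y[0],0])
print("fast pred",ctr-.045*y, "port",ctr+x*.095)
for nm,p,z in[("tapeL",(45,520),.018),("tapeR",(178,520),.018),("tapetop",(112,450),.018),("pl1",(277,465),.013),("plR",(550,490),.013),("pltop",(360,450),.013),("key",(530,143),.009),("key2",(685,143),.009),("keybot",(645,190),.009)]:print(nm,onz("top",T(*p),z))
for nm,p in[("hammer",(130,188)),("whitebox bl",(88,145)),("whitebox br",(132,165)),("brownbox",(90,165)),("tableedge",(200,326)),("edgeR",(400,200)),("cardboard",(240,103)),("screwdriver tip",(95,238)),("blue",(270,112))]:print(nm,onz("top",p,0))
E
```

```text
top [0.3736 0.1645 0.9298]
scene [-0.0678 -0.2415  0.6283]
frame
[0.585  0.2524 0.06  ]
[0.6069 0.0688 0.06  ]
[0.4598 0.0528 0.06  ]
[0.4381 0.2338 0.06  ]
housing [0.5225 0.152  0.06  ] [-0.1188  0.9929  0.    ] 6.823030806064002 0.18491038331864915 0.1479402142162985
frame tri [0.6067 0.0686 0.0617] [0.46   0.0526 0.0713] [0.4379 0.2338 0.0614]
stone tri
[0.5892 0.2251 0.1028] [0.5912 0.2246 0.098 ]
[0.5943 0.1769 0.0958] [0.594  0.1766 0.098 ]
[0.4438 0.1666 0.0978] [0.4428 0.1677 0.098 ]
[0.4434 0.2157 0.0951] [0.4424 0.2163 0.098 ]
stone alt [0.606  0.2246 0.098 ] [0.594  0.1757 0.098 ]
fast tri [0.5428 0.0971 0.1069] [0.5132 0.1179 0.1074]
[0.5429 0.0972 0.105 ] [0.5139 0.1175 0.105 ] [0.5284 0.1074 0.105 ] [ 0.029  -0.0202  0.    ]
fast pred [0.5278 0.1073 0.06  ] port [0.6168 0.1632 0.06  ]
tapeL [0.403  0.2849 0.018 ]
tapeR [0.4025 0.2232 0.018 ]
tapetop [0.4353 0.254  0.018 ]
pl1 [0.4279 0.1771 0.013 ]
plR [0.4151 0.0494 0.013 ]
pltop [0.4346 0.1381 0.013 ]
key [0.582  0.0544 0.009 ]
key2 [ 0.5813 -0.0202  0.009 ]
keybot [ 0.5585 -0.0003  0.009 ]
hammer [0.5427 0.4543 0.    ]
whitebox bl [0.6286 0.5391 0.    ]
whitebox br [0.588  0.4519 0.    ]
brownbox [0.5887 0.5335 0.    ]
tableedge [0.2809 0.3157 0.    ]
edgeR [ 0.5149 -0.0662  0.    ]
cardboard [0.7115 0.2424 0.    ]
screwdriver tip [0.4466 0.5178 0.    ]
blue [0.6926 0.1832 0.    ]
```

Triangulated heights match the text: stone top 0.098, bar top 0.107 and frame 0.06. The poses are:
- **Housing:** (0.5225, 0.152), yaw 6.8°.
- **Fastener:** 0.84 rad.
- **Stone:** top centre (0.5175, 0.196), long axis at +3.3°.

The stone goes down at about (0.53, 0.345). Now to work out the move units.

```bash
cat > go.py <<'E'
# usage: go.py x y z [yaw] : shift and turn (scaled) from measured pose to a tool-down pose
import sys; from h import *
from scipy.spatial.transform import Rotation as Ro
np.set_printoptions(precision=4,suppress=True)
s=r.sense(); a=[float(v) for v in sys.argv[1:]]
R=Ro.from_euler("xyz",s["tcp_rot"],degrees=True)
yaw=a[3] if len(a)>3 else s["tcp_rot"][2]
print("shift",R.inv().apply(np.array(a[:3])-s["position"])/.25,"turn",np.degrees((R.inv()*Ro.from_euler("xyz",[180,0,yaw],degrees=True)).as_rotvec())/30,
 "t",s["time"],s["position"],s["tcp_rot"],"F",s["contact_force"])
E
python3 go.py .5175 .196 .2 183.3
```

```text
shift [-1.7864 -0.7911  0.124 ] turn [-0.002  -0.0006 -0.6252] t 0.1 [0.1398 0.5057 0.2308] [-179.9375   -0.0066  164.5432] F [ 0.4676  0.8651 -0.6197]
```

Request:
servo_tool([
  [[-0.2, -0.09, 0, 0, 0, 0], [-0.4, -0.18, 0.02, 0, 0, -0.1], [-0.6, -0.27, 0.04, 0, 0, -0.25], [-0.8, -0.35, 0.06, 0, 0, -0.4], [-0.95, -0.42, 0.07, 0, 0, -0.5], [-0.95, -0.42, 0.07, 0, 0, -0.625]],
], fingers=100, newtons=60)

```text
time: 0.85
position: [0.3426, 0.3396, 0.2133]
tcp_rot: [-180.0, -0.0, -176.8]
contact_force: [-1.1, 0.1, 0.3]
finger_gap: 1.001
grip_force: 0.0
```

```bash
python3 go.py .5175 .196 .2 183.3
```

```text
shift [-0.6667 -0.6122  0.0534] turn [-0.0016 -0.0008 -0.0039] t 0.85 [0.3426 0.3396 0.2133] [-179.9519   -0.0231 -176.8159] F [-1.0919  0.1091  0.3123]
```

Request:
servo_tool([
  [[-0.15, -0.13, 0, 0, 0, 0], [-0.3, -0.27, 0, 0, 0, 0], [-0.45, -0.41, 0.03, 0, 0, 0], [-0.58, -0.53, 0.05, 0, 0, 0], [-0.667, -0.612, 0.05, 0, 0, 0], [-0.667, -0.612, 0.05, 0, 0, 0]],
])

```text
time: 1.6
position: [0.5172, 0.1969, 0.2006]
tcp_rot: [-180.0, -0.0, -176.9]
contact_force: [-0.5, 0.9, 0.3]
finger_gap: 0.997
grip_force: 0.0
```

```bash
python3 go.py .5175 .196 .076 183.3;  python3 - <<'E'
from rig import r
import cv2
a=r.capture("top")[130:280,205:385];b=r.capture("scene")[145:295,220:400]
cv2.imwrite("pics/c1.png",cv2.resize(cv2.hconcat([a,b])[:,:,::-1],None,fx=2.2,fy=2.2,interpolation=cv2.INTER_CUBIC))
E
```

```text
shift [-0.0013 -0.0035  0.4986] turn [-0.0006 -0.0012 -0.0053] t 1.6 [0.5172 0.1969 0.2006] [-179.9806   -0.0364 -176.8579] F [-0.4604  0.9033  0.3383]
```

View pics/c1.png

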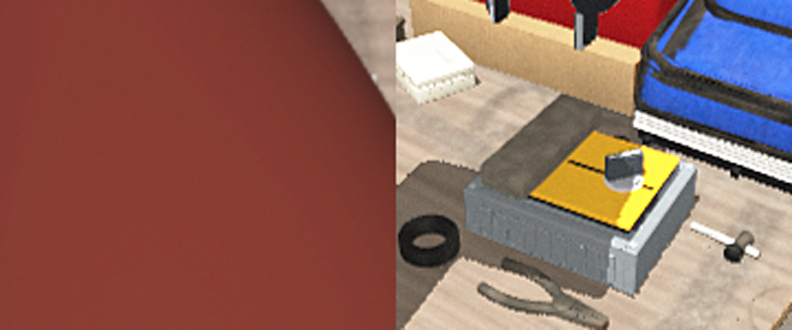

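The arm hides the top view. In the scene view the open fingers stand above the stone and everything else is where it was. I descend and grip.

Request:
servo_tool([
  [[0, -0.003, 0.15, 0, 0, 0], [0, -0.003, 0.3, 0, 0, 0], [0, -0.003, 0.4, 0, 0, 0], [0, -0.003, 0.46, 0, 0, 0], [0, -0.003, 0.497, 0, 0, 0], [0, -0.003, 0.497, 0, 0, 0]],
])

```text
time: 2.45
position: [0.516, 0.1978, 0.0771]
tcp_rot: [-180.0, -0.0, -176.7]
contact_force: [0.9, -0.2, -0.4]
finger_gap: 1.002
grip_force: 0.0
```

Request:
servo_tool([
  [[0, 0, 0, 0, 0, 0], [0, 0, 0, 0, 0, 0], [0, 0, 0, 0, 0, 0], [0, 0, 0, 0, 0, 0], [0, 0, 0, 0, 0, 0], [0, 0, 0, 0, 0, 0], [0, 0, 0, 0, 0, 0], [0, 0, 0, 0, 0, 0]],
], fingers=0, newtons=60)

```text
time: 3.45
position: [0.5166, 0.1976, 0.0772]
tcp_rot: [180.0, 0.1, -176.7]
contact_force: [2.8, -0.4, 2.5]
finger_gap: 0.565
grip_force: 68.6
```

Request:
servo_tool([
  [[0, 0, -0.05, 0, 0, 0], [0, 0, -0.12, 0, 0, 0], [0, 0, -0.2, 0, 0, 0], [0, 0, -0.28, 0, 0, 0], [0, 0, -0.32, 0, 0, 0], [0, 0, -0.32, 0, 0, 0]],
])

```text
time: 4.2
position: [0.516, 0.1976, 0.1573]
tcp_rot: [180.0, 0.0, -176.7]
contact_force: [0.4, -0.4, -3.4]
finger_gap: 0.566
grip_force: 68.0
```

```bash
python3 go.py .53 .347 .157 183.3
```

```text
shift [-0.0903  0.5934  0.0014] turn [ 0.0002  0.     -0.0002] t 4.2 [0.516  0.1976 0.1573] [ 179.9948    0.0007 -176.7051] F [ 0.3957 -0.4141 -3.4099]
```

Request:
servo_tool([
  [[-0.01, 0.06, 0, 0, 0, 0], [-0.03, 0.18, 0, 0, 0, 0], [-0.05, 0.32, 0, 0, 0, 0], [-0.07, 0.45, 0, 0, 0, 0], [-0.085, 0.55, 0, 0, 0, 0], [-0.09, 0.593, 0, 0, 0, 0], [-0.09, 0.593, 0, 0, 0, 0]],
])

```text
time: 5.08
position: [0.5296, 0.3472, 0.1563]
tcp_rot: [-180.0, -0.1, -176.7]
contact_force: [0.3, -0.8, -4.0]
finger_gap: 0.566
grip_force: 67.9
```

Request:
servo_tool([
  [[0, 0, 0.06, 0, 0, 0], [0, 0, 0.15, 0, 0, 0], [0, 0, 0.22, 0, 0, 0], [0, 0, 0.26, 0, 0, 0], [0, 0, 0.27, 0, 0, 0], [0, 0, 0.275, 0, 0, 0], [0, 0, 0.275, 0, 0, 0]],
])

```text
time: 5.95
position: [0.5305, 0.347, 0.0889]
tcp_rot: [180.0, 0.1, -176.7]
contact_force: [0.1, -0.0, -3.5]
finger_gap: 0.569
grip_force: 67.9
```

Run:
```python
from rig import r
import cv2
a=r.capture("scene")[145:295,170:370];print(r.sense()["contact_force"])
cv2.imwrite("pics/c2.png",cv2.resize(a[:,:,::-1],None,fx=4,fy=4,interpolation=cv2.INTER_CUBIC))
```

```text
[ 1.15213346  0.3757519  -3.87589767]
```

View pics/c2.png

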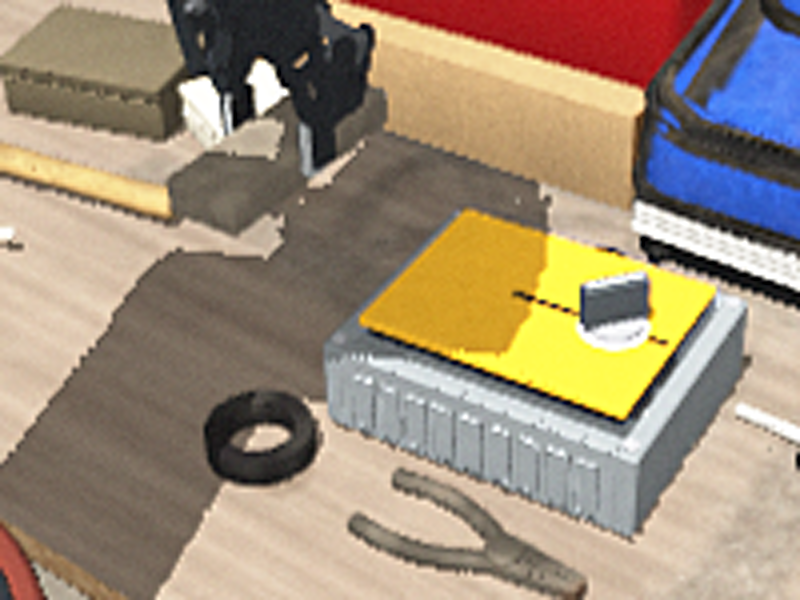

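The stone hangs level in the fingers at about (270,170) in the crop, clear of the hammer handle and boxes. I lower it, creeping at the end.

Request:
servo_tool([
  [[0, 0, 0.08, 0, 0, 0], [0, 0, 0.18, 0, 0, 0], [0, 0, 0.26, 0, 0, 0], [0, 0, 0.3, 0, 0, 0], [0, 0, 0.32, 0, 0, 0], [0, 0, 0.33, 0, 0, 0], [0, 0, 0.335, 0, 0, 0], [0, 0, 0.34, 0, 0, 0], [0, 0, 0.34, 0, 0, 0]],
])

```text
time: 7.12
position: [0.5305, 0.3471, 0.0045]
tcp_rot: [180.0, 0.1, -176.7]
contact_force: [-2.1, -1.0, 4.6]
finger_gap: 0.572
grip_force: 68.9
```

Contact: the force went from -3.9 to +4.6. I release and rise.

Request:
servo_tool([
  [[0, 0, 0, 0, 0, 0], [0, 0, 0, 0, 0, 0], [0, 0, 0, 0, 0, 0], [0, 0, 0, 0, 0, 0], [0, 0, 0, 0, 0, 0], [0, 0, 0, 0, 0, 0]],
], fingers=100)

```text
time: 7.88
position: [0.5301, 0.3469, 0.0033]
tcp_rot: [-180.0, -0.0, -176.7]
contact_force: [-0.9, -0.8, -0.2]
finger_gap: 1.003
grip_force: 0.0
```

Request:
servo_tool([
  [[0, 0, -0.1, 0, 0, 0], [0, 0, -0.25, 0, 0, 0], [0, 0, -0.4, 0, 0, 0], [0, 0, -0.6, 0, 0, 0], [0, 0, -0.78, 0, 0, 0], [0, 0, -0.78, 0, 0, 0]],
])

```text
time: 8.62
position: [0.5321, 0.3479, 0.2024]
tcp_rot: [179.8, 0.4, -176.7]
contact_force: [-0.3, 0.0, -0.5]
finger_gap: 0.997
grip_force: 0.0
```

```bash
python3 go.py .528 .1073 .2 145.1
python3 - <<'E'
from rig import r
import cv2
a=r.capture("scene")[145:295,170:370]
cv2.imwrite("pics/c3.png",cv2.resize(a[:,:,::-1],None,fx=3,fy=3,interpolation=cv2.INTER_CUBIC))
E
```

```text
shift [ 0.0717 -0.96    0.0064] turn [0.0091 0.0099 1.2732] t 8.625 [0.5321 0.3479 0.2024] [ 179.8427    0.3643 -176.7041] F [-0.2927  0.0067 -0.4991]
```

View pics/c3.png

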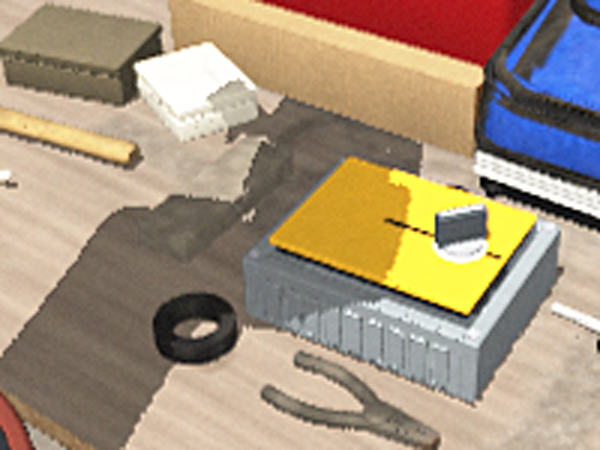

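The stone lies flat on the table at about (210,195) in the crop, clear of everything. Next I go above the fastener.

Request:
servo_tool([
  [[0.01, -0.15, 0, 0, 0, 0.15], [0.03, -0.35, 0, 0, 0, 0.3], [0.045, -0.55, 0, 0, 0, 0.5], [0.06, -0.75, 0, 0, 0, 0.7], [0.07, -0.9, 0, 0, 0, 0.85], [0.072, -0.96, 0, 0.009, 0.01, 0.95], [0.072, -0.96, 0, 0.009, 0.01, 0.95], [0.072, -0.96, 0, 0.009, 0.01, 0.95]],
], fingers=50)

```text
time: 9.68
position: [0.5258, 0.1073, 0.1979]
tcp_rot: [-179.7, -0.3, 154.9]
contact_force: [-0.1, 0.9, 0.8]
finger_gap: 0.501
grip_force: 0.0
```

```bash
python3 go.py .528 .1073 .084 145.1
```

```text
shift [-0.01    0.0065  0.4554] turn [-0.0117 -0.0078  0.3268] t 9.675 [0.5258 0.1073 0.1979] [-179.6716   -0.2639  154.9023] F [-0.1323  0.8992  0.7554]
```

Request:
servo_tool([
  [[-0.01, 0.006, 0.05, -0.012, -0.008, 0.2], [-0.01, 0.006, 0.15, -0.012, -0.008, 0.327], [-0.01, 0.006, 0.25, -0.012, -0.008, 0.327], [-0.01, 0.006, 0.35, -0.012, -0.008, 0.327], [-0.01, 0.006, 0.42, -0.012, -0.008, 0.327], [-0.01, 0.006, 0.455, -0.012, -0.008, 0.327], [-0.01, 0.006, 0.455, -0.012, -0.008, 0.327], [-0.01, 0.006, 0.455, -0.012, -0.008, 0.327]],
])

```text
time: 10.68
position: [0.5286, 0.1065, 0.0852]
tcp_rot: [179.9, 0.1, 145.0]
contact_force: [-0.2, -1.4, 0.7]
finger_gap: 0.499
grip_force: 0.0
```

```bash
python3 go.py .528 .1073 .084 145.1
```

```text
shift [0.0039 0.0013 0.0048] turn [ 0.0018  0.003  -0.0028] t 10.675 [0.5286 0.1065 0.0852] [179.9469   0.09   145.017 ] F [-0.1823 -1.3883  0.7235]
```

Well placed. I close gently.

Request:
servo_tool([
  [[0, 0, 0, 0, 0, 0], [0, 0, 0, 0, 0, 0], [0, 0, 0, 0, 0, 0], [0, 0, 0, 0, 0, 0], [0, 0, 0, 0, 0, 0], [0, 0, 0, 0, 0, 0], [0, 0, 0, 0, 0, 0], [0, 0, 0, 0, 0, 0]],
], fingers=0, newtons=50)

```text
time: 11.68
position: [0.5301, 0.1082, 0.0855]
tcp_rot: [179.7, 0.1, 145.0]
contact_force: [4.7, 10.2, 0.2]
finger_gap: 0.112
grip_force: 52.0
```

Run:
```python
from rig import r
print(r.sense())
```

```text
{'time': 11.675, 'joints': array([  3.66055485,  25.36065388, -19.53104653,  44.82102836,
         0.21811626,  38.61872714]), 'joint_velocities': array([-0.01258385, -0.05708907,  0.08270732,  0.02900589,  0.00641717,
        0.01379561]), 'joint_efforts': array([ -5.13030767, -58.14029932,  24.75939989,   2.20804274,
        -3.11886661,  -0.06410216]), 'position': array([0.53013213, 0.1082006 , 0.08548148]), 'tcp_rot': array([1.79650287e+02, 8.83169055e-02, 1.45042105e+02]), 'contact_force': array([ 4.73696689, 10.21459545,  0.17528526]), 'ft_torque': array([ 2.1783761 , -0.91608928, -0.03354359]), 'grip_force': 51.95904850959778, 'finger_gap': 0.11204728290546091}
```

The gripped bar pushes the tool about 2 mm along its +y, so the arm moved to comply. I put that offset into the command and turn clockwise (tool +z).

Request:
servo_tool([
  [[0, 0.009, 0, 0, 0, 0], [0, 0.009, 0, 0, 0, 0.1], [0, 0.009, 0, 0, 0, 0.2], [0, 0.009, 0, 0, 0, 0.3], [0, 0.009, 0, 0, 0, 0.4], [0, 0.009, 0, 0, 0, 0.5], [0, 0.009, 0, 0, 0, 0.6], [0, 0.009, 0, 0, 0, 0.7], [0, 0.009, 0, 0, 0, 0.8], [0, 0.009, 0, 0, 0, 0.8]],
])

```text
time: 12.92
position: [0.53, 0.1083, 0.0853]
tcp_rot: [179.9, 0.0, 120.9]
contact_force: [0.3, 3.0, 5.1]
finger_gap: 0.11
grip_force: 52.9
```

```bash
python3 go.py .5301 .1082 .0855 96.8
```

```text
shift [-0.0006  0.0001 -0.0006] turn [0.0043 0.0003 0.8049] t 12.925 [0.53   0.1083 0.0853] [179.8765   0.0366 120.9466] F [0.2599 3.0171 5.1228]
```

Request:
servo_tool([
  [[0, 0, 0, 0, 0, 0.1], [0, 0, 0, 0, 0, 0.2], [0, 0, 0, 0, 0, 0.3], [0, 0, 0, 0, 0, 0.4], [0, 0, 0, 0, 0, 0.5], [0, 0, 0, 0, 0, 0.6], [0, 0, 0, 0, 0, 0.7], [0, 0, 0, 0, 0, 0.8], [0, 0, 0, 0, 0, 0.805], [0, 0, 0, 0, 0, 0.805]],
])

```text
time: 14.18
position: [0.5298, 0.1083, 0.0853]
tcp_rot: [179.9, -0.0, 96.8]
contact_force: [-1.4, 2.8, 6.1]
finger_gap: 0.116
grip_force: 52.9
```

Request:
servo_tool([
  [[0, 0, 0, 0, 0, 0], [0, 0, 0, 0, 0, 0], [0, 0, 0, 0, 0, 0], [0, 0, 0, 0, 0, 0], [0, 0, 0, 0, 0, 0]],
], fingers=50)

```text
time: 14.8
position: [0.5294, 0.1079, 0.0845]
tcp_rot: [180.0, 0.0, 96.8]
contact_force: [-0.6, 0.2, 0.0]
finger_gap: 0.495
grip_force: 0.0
```

Request:
servo_tool([
  [[0, 0, -0.1, 0, 0, 0], [0, 0, -0.25, 0, 0, 0], [-0.1, 0, -0.4, 0, 0, 0], [-0.3, 0, -0.5, 0, 0, 0], [-0.5, 0, -0.5, 0, 0, 0], [-0.7, 0, -0.5, 0, 0, 0], [-0.9, 0, -0.5, 0, 0, 0], [-1, 0, -0.5, 0, 0, 0], [-1, 0, -0.5, 0, 0, 0]],
])

```text
time: 15.92
position: [0.559, -0.1419, 0.2093]
tcp_rot: [180.0, 0.0, 96.7]
contact_force: [0.3, 1.3, -0.3]
finger_gap: 0.497
grip_force: 0.0
```

Run:
```python
from rig import r
import cv2
a=r.capture("top")[130:280,205:385];b=r.capture("scene")[145:295,220:400]
cv2.imwrite("pics/c4.png",cv2.resize(cv2.vconcat([a,b])[:,:,::-1],None,fx=2,fy=2,interpolation=cv2.INTER_CUBIC))
cv2.imwrite("pics/top4.png",cv2.resize(a[:,:,::-1],None,fx=4,fy=4,interpolation=cv2.INTER_CUBIC))
```

```text
(no output)
```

View pics/c4.png

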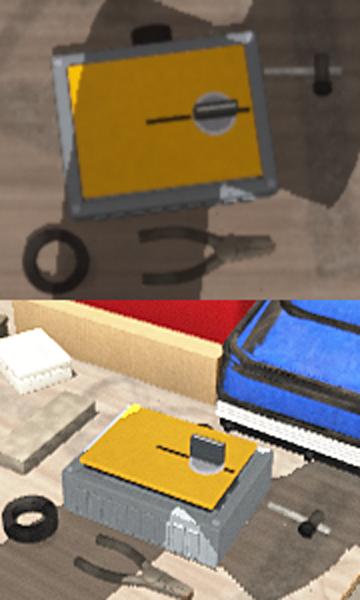

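Top view: the stone is gone and the fastener bar at (215,107) lies in line with the marks running (147,122) to (247,108). The tape, pliers and key look unmoved. I take a closer look at the angle.

View pics/top4.png

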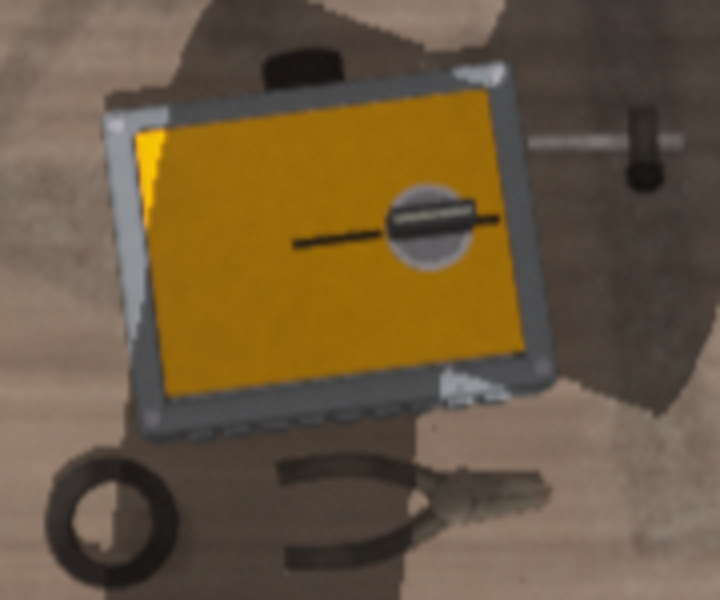

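```bash
python3 go.py .5183 .187 .15 96.8
```

```text
shift [ 1.3171 -0.0059  0.2381] turn [ 0.0007 -0.0004  0.0005] t 16.025 [ 0.5588 -0.1398  0.2094] [179.9799  -0.013   96.8145] F [ 0.1137 -1.1811  0.0326]
```

The white line slopes 7.1° and the marks 7.3°, so it is aligned. I go above the press spot with the fingers shut.

Request:
servo_tool([
  [[0.15, 0, 0, 0, 0, 0], [0.38, 0, 0, 0, 0, 0], [0.6, 0, 0, 0, 0, 0], [0.8, 0, 0, 0, 0, 0], [0.95, -0.005, 0, 0, 0, 0], [1, -0.006, 0, 0, 0, 0]],
], fingers=0)

```text
time: 16.77
position: [0.5267, 0.1108, 0.2097]
tcp_rot: [180.0, -0.0, 97.1]
contact_force: [0.8, -0.9, 0.0]
finger_gap: 0.001
grip_force: 0.0
```

Request:
servo_tool([
  [[0.15, 0, 0, 0, 0, 0], [0.3, 0, 0, 0, 0, 0], [0.31, 0, 0.1, 0, 0, 0], [0.31, 0, 0.25, 0, 0, 0], [0.31, 0, 0.4, 0, 0, 0], [0.31, 0, 0.48, 0, 0, 0], [0.31, 0, 0.5, 0, 0, 0], [0.31, 0, 0.5, 0, 0, 0]],
])

```text
time: 17.77
position: [0.5189, 0.1847, 0.0849]
tcp_rot: [179.9, 0.0, 96.8]
contact_force: [-0.7, -0.0, 0.5]
finger_gap: -0.005
grip_force: 0.0
```

```bash
python3 go.py .5183 .187 .066 96.8
```

```text
shift [ 0.0093 -0.0014  0.0757] turn [0.002  0.0008 0.0012] t 17.775 [0.5189 0.1847 0.0849] [179.9391   0.0228  96.8358] F [-0.6913 -0.0325  0.4652]
```

Press slowly to nominal z ≈ 0.066.

Request:
servo_tool([
  [[0, 0, 0.02, 0, 0, 0], [0, 0, 0.035, 0, 0, 0], [0, 0, 0.045, 0, 0, 0], [0, 0, 0.053, 0, 0, 0], [0, 0, 0.06, 0, 0, 0], [0, 0, 0.066, 0, 0, 0], [0, 0, 0.071, 0, 0, 0], [0, 0, 0.075, 0, 0, 0], [0, 0, 0.075, 0, 0, 0], [0, 0, 0.075, 0, 0, 0]],
])

```text
time: 19.02
position: [0.5188, 0.1848, 0.0666]
tcp_rot: [179.9, 0.0, 96.8]
contact_force: [-3.8, -0.2, 9.9]
finger_gap: 0.001
grip_force: 5.0
```

Request:
servo_tool([
  [[0, 0, 0.003, 0, 0, 0], [0, 0, 0.006, 0, 0, 0], [0, 0, 0.009, 0, 0, 0], [0, 0, 0.009, 0, 0, 0], [0, 0, 0.009, 0, 0, 0]],
])

```text
time: 19.65
position: [0.519, 0.1848, 0.0659]
tcp_rot: [179.9, 0.0, 96.8]
contact_force: [-9.6, -2.8, 29.6]
finger_gap: -0.002
grip_force: 14.8
```

It is against the stop: 0.7 mm more travel took 20 N more. I ease back slightly to a moderate hold and check.

Request:
servo_tool([
  [[0, 0, -0.0025, 0, 0, 0], [0, 0, -0.0025, 0, 0, 0], [0, 0, -0.0025, 0, 0, 0], [0, 0, -0.0025, 0, 0, 0], [0, 0, -0.0025, 0, 0, 0], [0, 0, -0.0025, 0, 0, 0]],
])

```text
time: 20.4
position: [0.5189, 0.1848, 0.0659]
tcp_rot: [179.9, 0.0, 96.8]
contact_force: [-7.5, -1.1, 21.9]
finger_gap: -0.001
grip_force: 11.2
```

Run:
```python
from rig import r
import cv2
a=r.capture("scene")[145:295,180:380];s=r.sense();print(s["position"],s["contact_force"])
cv2.imwrite("pics/c5.png",cv2.resize(a[:,:,::-1],None,fx=4,fy=4,interpolation=cv2.INTER_CUBIC))
```

```text
[0.51894364 0.18477778 0.06596147] [-7.84732348 -2.08173436 22.08580957]
```

View pics/c5.png

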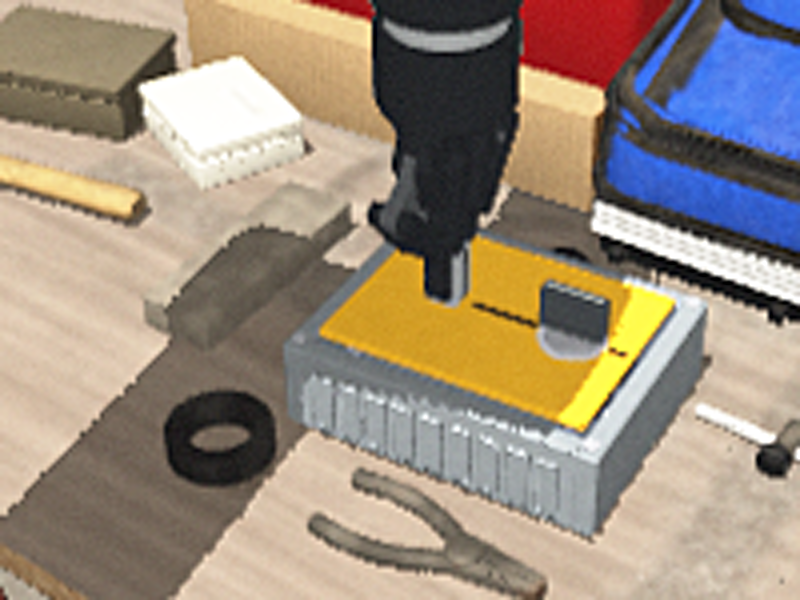

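The panel is flush on its frame with the fingers pressing at (445,295). The bar at (575,310) is in line with the marks, and the stone is flat on the table. I hand it in.

```bash
python3 -c "
from rig import r
print(r.hand_in())"
```

```text
the job is handed in; nothing more can be done
None
```

The job is handed in: the stone lies flat on the table, the fastener is lined up with the marks to within about 1°, and the panel was still held fully down at about 22 N; the tape roll, chuck key and pliers were not touched.

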